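Sort sealed sample jars by heft: heaviest to the balance, lightest to the wash tray

TASK

Three sealed sample jars look alike, but one is the heaviest, one the lightest and one in between: find out by hefting them. Set the heaviest down gently in the middle of the balance's pan, stand the lightest in the blue wash tray, and leave the third standing where it stood at the start (put it back on its spot if you lifted it). Keep all jars upright and do not disturb the beaker, the brown bottle or the spatula.

Things in the scene. Friction and masses are not known exactly. Their poses are not given: they have to be found in the camera images.
- jar_a: sealed opaque white sample jar with a blue screw cap, one of three that look exactly alike but hold different, unseen amounts (0.14 to 0.85 kg in all; any two differ by at least 0.15 kg; which one is which changes every time). Round: body 60 mm in diameter and 90 mm high, cap 54 mm in diameter above it, 106 mm high in all. Stands upright on the bench; origin at the centre of its underside, z up
- jar_b: sealed opaque white sample jar with a blue screw cap, one of three that look exactly alike but hold different, unseen amounts (0.14 to 0.85 kg in all; any two differ by at least 0.15 kg; which one is which changes every time). Round: body 60 mm in diameter and 90 mm high, cap 54 mm in diameter above it, 106 mm high in all. Stands upright on the bench; origin at the centre of its underside, z up
- jar_c: sealed opaque white sample jar with a blue screw cap, one of three that look exactly alike but hold different, unseen amounts (0.14 to 0.85 kg in all; any two differ by at least 0.15 kg; which one is which changes every time). Round: body 60 mm in diameter and 90 mm high, cap 54 mm in diameter above it, 106 mm high in all. Stands upright on the bench; origin at the centre of its underside, z up
- balance: white laboratory balance, fixed to the bench, 260 mm (its x) by 200 mm (its y), housing top 58 mm above the bench; origin at the centre of its underside; the display lies at its -x end; the pan is 25 mm towards +x from the centre
- pan: round steel weighing pan of the balance, 130 mm in diameter, rigid, top 73 mm above the bench; origin on its axis, 15 mm below its top face. It must not be struck or pressed hard: letting a jar drop onto it from 20 mm or more is too hard (limit 85 N at impact)
- pan_top (a point): centre of the pan's top face, 73 mm above the bench, z up
- tray: shallow open blue plastic wash tray, fixed to the bench, 200 x 200 mm outside, 30 mm high, walls and floor 5 mm thick, empty; origin at the centre of its underside
- beaker: Bystander, loose on the bench; leave it alone. Glass beaker, 64 mm in diameter, 85 mm high; origin at the centre of its underside
- reagent: Bystander, loose on the bench; leave it alone. Brown glass bottle with black cap, 68 mm in diameter, 135 mm high; origin at the centre of its underside
- spatula: Bystander, loose on the bench; leave it alone. Flat-bladed steel spatula with a wooden handle, lying flat, 170 mm long along its x; origin near its middle, at the bench

How it is judged:
At the end, for the whole second after the job is handed in: The heaviest jar stands on the pan within 35 mm of its centre, the lightest stands on the floor of the wash tray, the third stands within 35 mm of where it began; all three upright (within 0.1 rad) and at rest (((horizontal distance between jar_a and pan_top below 0.035 m and z of jar_a in the frame of pan_top between -0.006 and 0.006 m and contact force between jar_a and pan above 5.2 N and x of jar_b in the frame of tray between -0.08 and 0.08 m and y of jar_b in the frame of tray between -0.08 and 0.08 m and z of jar_b in the frame of tray below 0.012 m and contact force between jar_b and tray between 0.7 and 2.6 N and distance of jar_c from where it was at the start of the episode below 0.035 m) or (horizontal distance between jar_a and pan_top below 0.035 m and z of jar_a in the frame of pan_top between -0.006 and 0.006 m and contact force between jar_a and pan above 5.2 N and x of jar_c in the frame of tray between -0.08 and 0.08 m and y of jar_c in the frame of tray between -0.08 and 0.08 m and z of jar_c in the frame of tray below 0.012 m and contact force between jar_c and tray between 0.7 and 2.6 N and distance of jar_b from where it was at the start of the episode below 0.035 m) or (horizontal distance between jar_b and pan_top below 0.035 m and z of jar_b in the frame of pan_top between -0.006 and 0.006 m and contact force between jar_b and pan above 5.2 N and x of jar_a in the frame of tray between -0.08 and 0.08 m and y of jar_a in the frame of tray between -0.08 and 0.08 m and z of jar_a in the frame of tray below 0.012 m and contact force between jar_a and tray between 0.7 and 2.6 N and distance of jar_c from where it was at the start of the episode below 0.035 m) or (horizontal distance between jar_b and pan_top below 0.035 m and z of jar_b in the frame of pan_top between -0.006 and 0.006 m and contact force between jar_b and pan above 5.2 N and x of jar_c in the frame of tray between -0.08 and 0.08 m and y of jar_c in the frame of tray between -0.08 and 0.08 m and z of jar_c in the frame of tray below 0.012 m and contact force between jar_c and tray between 0.7 and 2.6 N and distance of jar_a from where it was at the start of the episode below 0.035 m) or (horizontal distance between jar_c and pan_top below 0.035 m and z of jar_c in the frame of pan_top between -0.006 and 0.006 m and contact force between jar_c and pan above 5.2 N and x of jar_a in the frame of tray between -0.08 and 0.08 m and y of jar_a in the frame of tray between -0.08 and 0.08 m and z of jar_a in the frame of tray below 0.012 m and contact force between jar_a and tray between 0.7 and 2.6 N and distance of jar_b from where it was at the start of the episode below 0.035 m) or (horizontal distance between jar_c and pan_top below 0.035 m and z of jar_c in the frame of pan_top between -0.006 and 0.006 m and contact force between jar_c and pan above 5.2 N and x of jar_b in the frame of tray between -0.08 and 0.08 m and y of jar_b in the frame of tray between -0.08 and 0.08 m and z of jar_b in the frame of tray below 0.012 m and contact force between jar_b and tray between 0.7 and 2.6 N and distance of jar_a from where it was at the start of the episode below 0.035 m)) and angle between each of jar_a, jar_b, jar_c's own z axis and vertical below 0.1 rad and linear speed of each of jar_a, jar_b, jar_c below 0.02 m/s); the robot touches nothing.
It fails at once if the balance's pan was struck or pressed with more than 85 N (contact force between pan and anything else above 85 N).
It fails at once if a jar was tipped over (angle between any of jar_a, jar_b, jar_c's own z axis and vertical above 0.7 rad).
It fails at once if the beaker, brown bottle or spatula was disturbed (moved 30 mm or tipped) (distance of any of beaker, reagent, spatula from where it was at the start of the episode above 0.03 m or angle between any of beaker, reagent's own z axis and vertical above 0.5 rad).
It also fails if it takes over 72 s, if anything falls off the work surface, if the arm or the gripper's body presses on something with over 40 N, if the wrist force passes 120 N, or if a joint passes its speed limit or range.

ROBOT

A 7-joint arm with a two-finger parallel gripper is mounted at the origin on the work surface. World frame = base frame: x ahead of the robot, y to its left, z up, the work surface at z = 0. Lengths are in m, angles in rad, forces in N, time in s.
With the tool pointing down it reaches from about 0.425 to 0.875 m from the base axis. Payload 4.7 kg.
Tool frame: the origin (TCP) lies between the finger pads; the fingertips stand 14 mm ahead of it and the grasp point (between the pads) lies 5 mm behind it; z points along the fingers, y is the line along which they close (so a half turn about z gives the same grasp; the last joint's range is limited). The gripper opens to 87 mm and grips with 3 to 60 N. Pads are 19 mm wide; open, the fingers measure 117 mm over their backs; the gripper's body (75 mm by 190 mm) begins 51 mm behind the grasp point.
Start: joints at [-1.179, 0.321, -0.07, 1.45, 0.023, 1.371, -0.057], TCP at [0.24, 0.604, 0.201] pointing down, gripper open.
Joint ranges: [-2.86, 2.86], [-0.3, 2.09], [-1.38, 1.24], [0.06, 2.45], [-1.56, 4.7], [0.09, 2.05], [-2.69, 2.69]. Speed limits (rad/s): [2.57, 2.57, 3.14, 3.14, 3.14, 3.14, 3.14].

INTERFACE

Orientations are given as a rotation vector (axis times angle).
In Python, from bench import ctrl gives the robot as it stands.
- The arm moves only by the shell command python3 -m inch 'ROWS' [OPENING] [FORCE]. ROWS is JSON, a list of rows, each a list of 6 numbers: the shift along the world's x, y, z in mm, then the turn, a rotation vector about the world's x, y, z in degrees. In form: [[tx, ty, tz, rx, ry, rz], ...]. A call has 1 to 20 rows; each row is the pose to reach, as a shift and turn from the pose commanded when the call began; what a row does not reach only later rows make up. A row lasts 1/8 s, in which the tool goes at most 62.5 mm and 10.7 degrees, less where a joint would pass 70% of its speed; a pose out of reach is approached as far as the arm can. A call with a gripper value outside its range is refused whole. OPENING is the finger opening in mm, from 0 to 87, set as the call begins (- or left out, the last holds). The fingers move at their own pace and stop on an object; FORCE is the grip in N (left out, the last holds). Time passes only in rows, so rows that repeat a pose let the fingers close. It gives the time, the measured TCP pose, the force, the opening and the grip force at its end, in the units of the state.
- ctrl.get_state(): the state, without advancing time (a new reading comes with each control period).
- ctrl.get_image(name): name is "side" or "top" or "wrist"; returns (picture, depth): 420x560x3 uint8, red, green, blue; 420x560 float32, m along the optical axis (not along the pixel's ray), 0 where there is no reading.
- ctrl.camera_params(name): a dict with "mtx" (3x3 intrinsics, pixels), "T" (4x4, takes a point from camera to world coordinates). Camera axes: x right, y down, z forward; pixel columns grow to the right and rows downward; lengths in m; the calibration is good to about 2 mm. A picture is of the moment at which its call begins: read the wrist's pose just before it. camera_params takes no time and is no camera call; for the wrist camera it gives the pose at the moment of the call.
- ctrl.close_job(): hands the job in; it is judged then, once.
The state is a dict: "time": time; "joint_positions": joint angles; "qd": joint speeds; "joint_torque": joint torques, N m; "position": TCP position; "tool_rot": TCP orientation; "ft_force": force on the tool from outside, world axes, zero at the start; "torque": the same for the moment, N m; "grip_width": opening from 0.0 (shut) to 1.0 (fully open); "grip_force": force on a finger pad.
Only numpy, scipy, OpenCV 4.12 (cv2) and the standard library are available. Lean on these libraries where they do the work, as an engineer would, in place of code of your own. Each camera call takes 0.05 s, during which the arm holds its last target. There are 200 camera calls.

## Working session

There is one attempt and no reset: what is moved stays moved. The work goes in short steps, Python scripts to look and compute and a shell command to move; the robot and the scene stay as the last step left them, time stands still between calls to the robot, and variables do not carry over. Pictures are saved under pics/ and viewed, at most 10 in all, crops included, and the job is handed in when it is done.

```bash
mkdir -p pics; python3 - <<'E'
from bench import ctrl
import cv2,numpy as np
for n in("top","side"):
    im,d=ctrl.get_image(n); p=ctrl.camera_params(n)
    cv2.imwrite(f"pics/{n}0.png",im[:,:,::-1]); np.savez(f"{n}0.npz",im=im,d=d,K=p["mtx"],T=p["T"])
    print(n,p["mtx"].round(1).tolist(),p["T"].round(3).tolist())
s=ctrl.get_state();print(s["position"],s["tool_rot"],s["ft_force"],s["time"])
E
```

```text
top [[426.9, 0.0, 282.2], [0.0, 426.9, 209.6], [0.0, 0.0, 1.0]] [[0.022, -0.994, 0.11, 0.508], [-1.0, -0.021, 0.011, 0.003], [-0.008, -0.11, -0.994, 1.015], [0.0, 0.0, 0.0, 1.0]]
side [[417.2, 0.0, 276.0], [0.0, 417.2, 210.5], [0.0, 0.0, 1.0]] [[0.967, -0.14, 0.211, 0.386], [-0.253, -0.476, 0.842, -0.774], [-0.017, -0.868, -0.496, 0.513], [0.0, 0.0, 0.0, 1.0]]
[0.23962384 0.60366207 0.20000618] [-5.89836763e-01 -3.08549056e+00  2.58972363e-03] [-0.52386084 -0.34660128 -0.56205556] 0.1
```

View pics/top0.png

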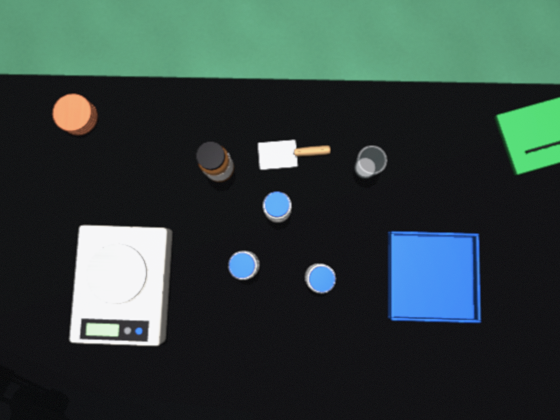

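View pics/side0.png

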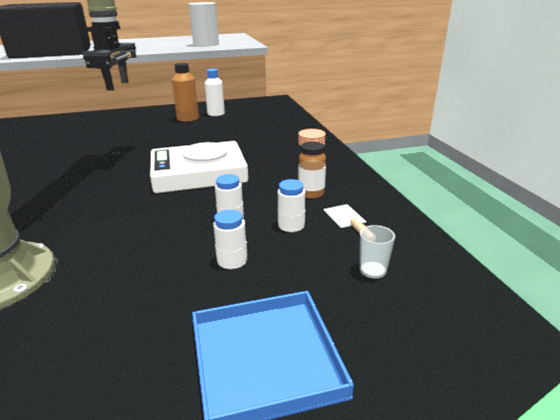

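The top view shows the jar caps at about (243,265), (277,206) and (321,279). The balance is on the left, with its pan at about (117,273), and the tray is on the right at about (435,277). The side view agrees.

```bash
cat >h.py <<'E'
import numpy as np,cv2
def cast(u,v,z,K,T):
    r=T[:3,:3]@np.array([(u-K[0,2])/K[0,0],(v-K[1,2])/K[1,1],1]);o=T[:3,3]
    return o+r*(z-o[2])/r[2]
E
python3 - <<'E'
from h import *
for cam in("top","side"):
    f=np.load(cam+"0.npz");im,d,K,T=f["im"],f["d"],f["K"],f["T"]
    hsv=cv2.cvtColor(im,cv2.COLOR_RGB2HSV)
    m=cv2.inRange(hsv,(100,130,70),(125,255,255))
    for c in cv2.findContours(m,cv2.RETR_EXTERNAL,cv2.CHAIN_APPROX_NONE)[0]:
        a=cv2.contourArea(c)
        if a<200: continue
        (u,v),wh,_=cv2.minAreaRect(c)
        big=a>2500
        print(cam,round(a),round(u),round(v),wh,cast(u,v,.03 if big else (.106 if cam=="top" else .1),K,T).round(4))
    if cam=="top":
        m=((im.min(2)>150)*255).astype(np.uint8)
        for c in cv2.findContours(m,cv2.RETR_EXTERNAL,cv2.CHAIN_APPROX_NONE)[0]:
            if cv2.contourArea(c)>3000:
                print("whites",[cast(u,v,.058,K,T).round(3).tolist() for u,v in cv2.boxPoints(cv2.minAreaRect(c))])
        # depth-based pan mask: height map
        vv,uu=np.mgrid[:420,:560]
        P=np.stack([(uu-K[0,2])/K[0,0]*d,(vv-K[1,2])/K[1,1]*d,d],-1)@T[:3,:3].T+T[:3,3]
        def h(n,m):
            q=P[m]; print(n,len(q),((q.max(0)+q.min(0))/2).round(3),np.ptp(q,0).round(3),"zmed",np.median(q[:,2]).round(3))
        L=(uu>70)&(uu<175)&(vv>220)&(vv<350)&(d>0)
        h("pan",L&(P[...,2]>.066)&(P[...,2]<.08)); h("house",L&(P[...,2]>.052)&(P[...,2]<.063))
        h("tray",(uu>380)&(uu<490)&(vv>225)&(vv<330)&(d>0)&(P[...,2]>.022))
        for n,(u,v) in dict(reag=(212,155),beak=(370,160)).items():
            M=(abs(uu-u)<28)&(abs(vv-v)<28)&(d>0)&(P[...,2]>.06);h(n,M)
        for n,(u,v) in dict(j1=(243,265),j2=(277,206),j3=(321,279)).items():
            M=(abs(uu-u)<22)&(abs(vv-v)<22)&(d>0)&(P[...,2]>.096);h(n,M)
E
```

```text
top 434 321 279 (24.041629791259766, 23.33452033996582) [ 0.4642 -0.0728  0.106 ]
top 422 241 265 (22.0, 24.0) [0.4891 0.0971 0.106 ]
top 8154 434 276 (91.0, 92.0) [ 0.4714 -0.3354  0.03  ]
top 420 276 204 (24.59674644470215, 22.360679626464844) [0.6215 0.0256 0.106 ]
whites [[0.313, 0.473, 0.058], [0.576, 0.475, 0.058], [0.566, 0.272, 0.058], [0.305, 0.276, 0.058]]
pan 2774 [0.431 0.374 0.072] [0.194 0.131 0.012] zmed 0.073
house 7383 [0.44  0.373 0.058] [0.26  0.202 0.011] zmed 0.058
tray 947 [ 0.473 -0.339  0.028] [0.201 0.202 0.012] zmed 0.029
reag 935 [0.715 0.165 0.1  ] [0.062 0.066 0.079] zmed 0.134
beak 282 [ 0.727 -0.184  0.074] [0.062 0.063 0.028] zmed 0.081
j1 504 [0.489 0.095 0.104] [0.051 0.052 0.013] zmed 0.105
j2 487 [0.621 0.024 0.104] [0.052 0.052 0.012] zmed 0.106
j3 519 [ 0.465 -0.074  0.103] [0.052 0.053 0.014] zmed 0.105
side 15979 270 358 (120.8612289428711, 153.85865783691406) [ 0.475  -0.3658  0.03  ]
side 380 227 220 (17.889907836914062, 27.939180374145508) [ 0.4626 -0.0796  0.1   ]
side 292 290 186 (24.0, 16.0) [0.6195 0.0253 0.1   ]
side 226 228 182 (13.0, 21.0) [0.4892 0.0884 0.1   ]
```

```bash
python3 -m inch '[[10,-20,0,0,0,0],[31,-64,0,0,0,0],[54,-110,0,0,0,0],[79,-160,0,0,0,0],[104,-211,0,0,0,0],[129,-262,0,0,0,0],[154,-313,0,0,0,0],[179,-364,0,0,0,0],[204,-415,0,0,0,0],[225,-460,0,0,0,0],[240,-490,0,0,0,0],[249,-508,0,0,0,0],[249,-508,-20,0,0,0],[249,-508,-20,0,0,0]]' 87 40
```

```text
time: 1.85
position: [0.4874, 0.0957, 0.1794]
tool_rot: [-0.59, -3.082, 0.003]
ft_force: [-0.4, 1.1, 0.0]
grip_width: 1.001
grip_force: 0.0
```

```bash
python3 -m inch '[[1,0,-15,0,0,0],[1,0,-45,0,0,0],[1,0,-75,0,0,0],[1,0,-97,0,0,0],[1,0,-110,0,0,0],[1,0,-110,0,0,0]]'; python3 -m inch '[[0,0,0,0,0,0],[0,0,0,0,0,0],[0,0,0,0,0,0],[0,0,0,0,0,0],[0,0,0,0,0,0]]' 40 40
```

```text
time: 2.6
position: [0.4892, 0.0962, 0.0702]
tool_rot: [-0.589, -3.085, 0.001]
ft_force: [0.5, 0.1, -0.3]
grip_width: 0.997
grip_force: 0.0
time: 3.22
position: [0.49, 0.0963, 0.0713]
tool_rot: [0.59, 3.085, 0.001]
ft_force: [-0.2, 0.6, 1.6]
grip_width: 0.611
grip_force: 40.0
```

```bash
python3 -m inch '[[0,0,5,0,0,0],[0,0,15,0,0,0],[0,0,30,0,0,0],[0,0,40,0,0,0],[0,0,40,0,0,0],[0,0,40,0,0,0]]'; cat >look.py <<'E'
from bench import ctrl
import cv2,sys,numpy as np
F=[]
for n in sys.argv[2:]:
    im,_=ctrl.get_image(n); F.append(ctrl.get_state()["ft_force"]); cv2.imwrite(f"pics/{sys.argv[1]}_{n}.png",im[:,:,::-1])
s=ctrl.get_state();print(np.round(F,2).tolist(),s["position"].round(4),s["grip_width"],s["time"],"trq",np.round(s["torque"],2))
E
python3 look.py j1 side top side top; python3 -c "
import cv2,numpy as np
a=cv2.imread('pics/j1_side.png')[100:300,150:350];b=cv2.imread('pics/j1_top.png')[160:360,180:380]
cv2.imwrite('pics/j1.png',cv2.resize(np.hstack([a,b]),(800,400)))"
```

```text
time: 3.98
position: [0.4895, 0.0961, 0.1108]
tool_rot: [-0.59, -3.085, 0.0]
ft_force: [-0.2, -0.4, -1.5]
grip_width: 0.61
grip_force: 40.0
[[-0.13, -0.87, -2.11], [0.02, 0.66, -1.33], [-0.27, 0.71, -2.06], [0.7, -1.24, -2.42]] [0.4894 0.0961 0.1105] 0.6106438890180361 4.175 trq [-0.04 -0.    0.03]
```

View pics/j1.png

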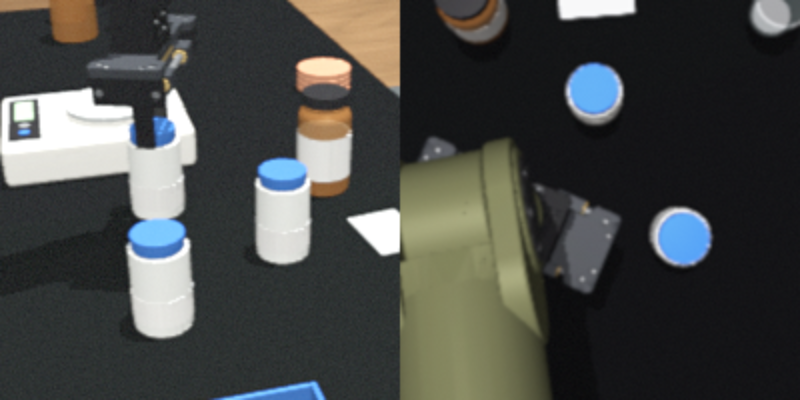

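The picture shows jar 1 lifted upright in the fingers, with the other jars undisturbed. It weighs about 1.9 N, so it is probably the lightest. I'll carry it high to the tray and take more readings on the way.

```bash
python3 -m inch '[[0,0,15,0,0,0],[0,0,45,0,0,0],[0,0,80,0,0,0],[0,-8,105,0,0,0],[0,-30,112,0,0,0],[-2,-65,112,0,0,0],[-4,-105,112,0,0,0],[-6,-147,112,0,0,0],[-8,-189,112,0,0,0],[-10,-231,112,0,0,0],[-12,-273,112,0,0,0],[-14,-315,112,0,0,0],[-15,-355,112,0,0,0],[-16,-390,112,0,0,0],[-17,-415,112,0,0,0],[-17,-430,112,0,0,0],[-17,-434,112,0,0,0],[-17,-434,112,0,0,0]]'; python3 look.py tray side side side side side
```

```text
time: 6.42
position: [0.4731, -0.337, 0.223]
tool_rot: [-0.589, -3.086, -0.001]
ft_force: [-0.1, 0.6, -2.2]
grip_width: 0.61
grip_force: 40.0
[[1.12, 0.12, -1.99], [0.82, 0.3, -2.22], [0.48, 0.32, -2.01], [0.64, -0.54, -0.99], [0.06, 0.07, -2.14]] [ 0.4732 -0.3369  0.223 ] 0.6083369073803283 6.675 trq [ 0.    0.03 -0.02]
```

```bash
python3 -m inch '[[0,0,-15,0,0,0],[0,0,-45,0,0,0],[0,0,-80,0,0,0],[0,0,-110,0,0,0],[0,0,-130,0,0,0],[0,0,-138,0,0,0],[0,0,-142,0,0,0],[0,0,-145,0,0,0],[0,0,-147,0,0,0],[0,0,-147,0,0,0]]'; python3 look.py tray2 side
```

```text
time: 7.92
position: [0.4731, -0.3379, 0.0764]
tool_rot: [0.59, 3.085, -0.0]
ft_force: [-0.0, 0.4, -1.5]
grip_width: 0.609
grip_force: 40.0
[[0.43, -0.02, -0.22]] [ 0.473  -0.338   0.0763] 0.6117154543118678 7.975 trq [-0.02 -0.02 -0.01]
```

View pics/tray2_side.png

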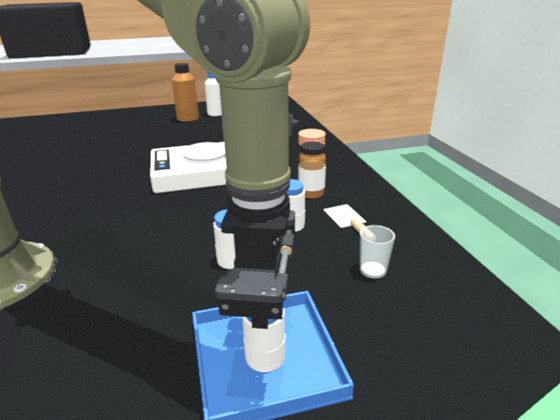

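The jar is upright inside the tray, with its foot at about (266,362). It is at or just above the floor, so I'll lower it 1 mm more and release.

```bash
python3 -m inch '[[0,0,-0.5,0,0,0],[0,0,-1,0,0,0],[0,0,-1.5,0,0,0],[0,0,-1.5,0,0,0]]' && python3 -m inch '[[0,0,0,0,0,0],[0,0,0,0,0,0],[0,0,0,0,0,0],[0,0,0,0,0,0]]' 87; python3 -m inch '[[0,0,15,0,0,0],[0,0,45,0,0,0],[0,0,85,0,0,0],[0,0,110,0,0,0],[0,10,120,0,0,0],[0,35,120,0,0,0],[0,75,120,0,0,0],[-1,120,120,0,0,0],[-3,165,120,0,0,0],[-5,205,120,0,0,0],[-7,240,120,0,0,0],[-8,258,120,0,0,0],[-8,264,117,0,0,0],[-8,264,110,0,0,0],[-8,264,110,0,0,0]]'
```

```text
time: 8.48
position: [0.4736, -0.3382, 0.0763]
tool_rot: [0.589, 3.084, 0.001]
ft_force: [-1.9, 1.2, 9.6]
grip_width: 0.609
grip_force: 40.0
time: 8.98
position: [0.4726, -0.3378, 0.0743]
tool_rot: [-0.59, -3.085, -0.0]
ft_force: [0.4, 0.7, 0.5]
grip_width: 0.953
grip_force: 0.0
time: 10.85
position: [0.4641, -0.0749, 0.1836]
tool_rot: [-0.592, -3.084, 0.001]
ft_force: [0.3, 0.3, 0.9]
grip_width: 0.997
grip_force: 0.0
```

```bash
python3 -m inch '[[0,1,-15,0,0,0],[0,1,-45,0,0,0],[0,1,-75,0,0,0],[0,1,-100,0,0,0],[0,1,-112,0,0,0],[0,1,-112,0,0,0]]'; python3 -m inch '[[0,0,0,0,0,0],[0,0,0,0,0,0],[0,0,0,0,0,0],[0,0,0,0,0,0],[0,0,0,0,0,0]]' 40 40;python3 -m inch '[[0,0,5,0,0,0],[0,0,15,0,0,0],[0,0,30,0,0,0],[0,0,40,0,0,0],[0,0,40,0,0,0],[0,0,40,0,0,0]]'; python3 look.py j3 side side side side
```

```text
time: 11.6
position: [0.4641, -0.0732, 0.0717]
tool_rot: [-0.591, -3.084, 0.001]
ft_force: [-0.1, -0.4, -0.3]
grip_width: 1.0
grip_force: 0.0
time: 12.22
position: [0.4651, -0.0726, 0.0728]
tool_rot: [0.589, 3.085, 0.001]
ft_force: [0.2, 0.3, 1.5]
grip_width: 0.608
grip_force: 40.0
time: 12.98
position: [0.4645, -0.0728, 0.1123]
tool_rot: [-0.59, -3.085, -0.0]
ft_force: [0.2, 0.4, -5.5]
grip_width: 0.608
grip_force: 40.0
[[-0.1, -0.05, -4.49], [-0.84, -0.1, -5.57], [1.27, -0.53, -4.93], [0.05, 0.42, -4.53]] [ 0.4645 -0.0728  0.1121] 0.6071579718341974 13.175 trq [ 0.    0.04 -0.  ]
```

```bash
python3 -m inch '[[0,0,-12,0,0,0],[0,0,-28,0,0,0],[0,0,-36,0,0,0],[0,0,-38.5,0,0,0],[0,0,-40,0,0,0],[0,0,-41,0,0,0],[0,0,-41,0,0,0]]' && python3 -m inch '[[0,0,0,0,0,0],[0,0,0,0,0,0],[0,0,0,0,0,0],[0,0,0,0,0,0]]' 87; python3 -m inch '[[0,0,15,0,0,0],[0,0,45,0,0,0],[0,0,85,0,0,0],[5,3,110,0,0,0],[25,15,115,0,0,0],[60,37,115,0,0,0],[100,62,115,0,0,0],[135,84,115,0,0,0],[153,95,115,0,0,0],[157,97,112,0,0,0],[157,97,100,0,0,0],[157,97,70,0,0,0],[157,97,35,0,0,0],[157,97,12,0,0,0],[157,97,0,0,0,0],[157,97,0,0,0,0]]'
```

```text
time: 14.05
position: [0.4654, -0.0733, 0.073]
tool_rot: [0.59, 3.085, 0.001]
ft_force: [-3.7, -1.5, 5.7]
grip_width: 0.608
grip_force: 40.0
time: 14.55
position: [0.465, -0.0728, 0.0716]
tool_rot: [0.59, 3.085, 0.0]
ft_force: [0.1, 0.1, -0.6]
grip_width: 0.959
grip_force: 0.0
time: 16.55
position: [0.6208, 0.0236, 0.071]
tool_rot: [-0.591, -3.084, 0.001]
ft_force: [0.4, 0.3, 0.0]
grip_width: 0.998
grip_force: 0.0
```

```bash
python3 -m inch '[[0,0,0,0,0,0],[0,0,0,0,0,0],[0,0,0,0,0,0],[0,0,0,0,0,0],[0,0,0,0,0,0]]' 40 40;python3 -m inch '[[0,0,5,0,0,0],[0,0,15,0,0,0],[0,0,30,0,0,0],[0,0,40,0,0,0],[0,0,40,0,0,0],[0,0,40,0,0,0]]'; python3 look.py j2 side side side side
```

```text
time: 17.18
position: [0.6223, 0.0249, 0.0719]
tool_rot: [0.589, 3.085, 0.002]
ft_force: [1.2, 0.8, 1.1]
grip_width: 0.607
grip_force: 40.0
time: 17.92
position: [0.6214, 0.0242, 0.1112]
tool_rot: [-0.59, -3.085, -0.0]
ft_force: [-0.1, 0.2, -6.6]
grip_width: 0.608
grip_force: 40.0
[[0.14, -0.4, -7.07], [-0.02, 0.24, -7.79], [-0.31, 0.5, -7.36], [0.09, 0.62, -6.72]] [0.6214 0.0242 0.1109] 0.6152811382430364 18.125 trq [-0.05 -0.05 -0.02]
```

Jar 2 weighs about 7.1 N, so it is the heaviest and goes to the pan. Jar 3 at about 5.0 N is the middle one and is back on its spot.

```bash
python3 -m inch '[[0,0,15,0,0,0],[0,0,45,0,0,0],[0,0,80,0,0,0],[-3,7,105,0,0,0],[-13,29,114,0,0,0],[-28,63,114,0,0,0],[-46,103,114,0,0,0],[-64,143,114,0,0,0],[-82,183,114,0,0,0],[-100,223,114,0,0,0],[-118,263,114,0,0,0],[-134,300,114,0,0,0],[-147,328,114,0,0,0],[-154,344,110,0,0,0],[-156.5,349,95,0,0,0],[-156.5,349,75,0,0,0],[-156.5,349,60,0,0,0],[-156.5,349,52,0,0,0],[-156.5,349,52,0,0,0]]'; python3 look.py pan side wrist; python3 -c "
import cv2,numpy as np
a=cv2.imread('pics/pan_side.png')[60:260,100:300];b=cv2.imread('pics/pan_wrist.png')
cv2.imwrite('pics/pan.png',np.hstack([cv2.resize(a,(400,400)),cv2.resize(b,(400,400))]))"
```

```text
time: 20.5
position: [0.4654, 0.3723, 0.1628]
tool_rot: [-0.591, -3.085, 0.002]
ft_force: [-0.0, 0.2, -7.4]
grip_width: 0.606
grip_force: 40.0
[[0.21, 0.13, -6.25], [1.23, -0.76, -6.76]] [0.4658 0.3733 0.1642] 0.6078278468543753 20.6 trq [ 0.02 -0.02 -0.  ]
```

View pics/pan.png

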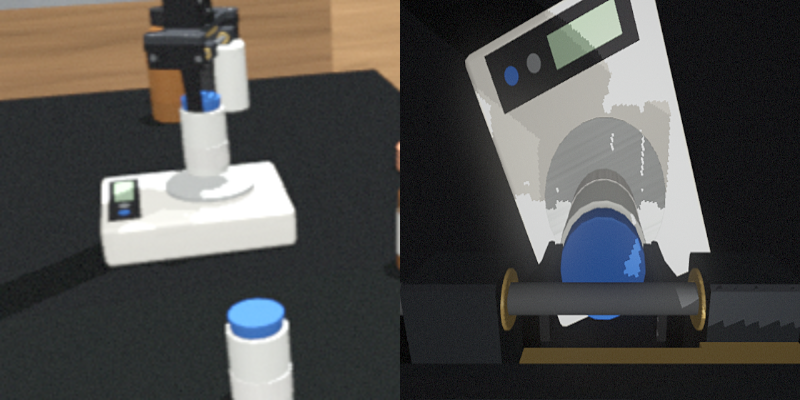

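The jar is held upright above the middle of the pan. I'll lower it slowly until contact, which should come about 19 mm down.

```bash
python3 -m inch '[[0,0,-4,0,0,0],[0,0,-9,0,0,0],[0,0,-13,0,0,0],[0,0,-15.5,0,0,0],[0,0,-16.5,0,0,0],[0,0,-17,0,0,0],[0,0,-17.5,0,0,0],[0,0,-18,0,0,0],[0,0,-18.5,0,0,0],[0,0,-18.5,0,0,0]]'; python3 look.py p2 side side
```

```text
time: 21.85
position: [0.4653, 0.3732, 0.145]
tool_rot: [0.59, 3.086, 0.0]
ft_force: [0.0, -0.2, -7.0]
grip_width: 0.604
grip_force: 40.0
[[0.67, 0.19, -6.15], [0.2, -0.28, -6.86]] [0.4653 0.3732 0.145 ] 0.6033086440323123 21.95 trq [ 0.04 -0.01  0.  ]
```

```bash
python3 -m inch '[[0,0,-0.5,0,0,0],[0,0,-1,0,0,0],[0,0,-1,0,0,0]]'; python3 look.py p3 side side
```

```text
time: 22.32
position: [0.4655, 0.3733, 0.1448]
tool_rot: [0.59, 3.085, 0.001]
ft_force: [-1.1, -0.3, 0.2]
grip_width: 0.609
grip_force: 40.0
[[-0.91, -0.66, 1.06], [-1.5, -1.6, 1.11]] [0.4655 0.3733 0.1448] 0.6093035932438085 22.425 trq [-0.58  0.45 -0.03]
```

The force has gone to zero, so the jar is resting on the pan. I'll release it, back off and check.

```bash
python3 -m inch '[[0,0,0,0,0,0],[0,0,0,0,0,0],[0,0,0,0,0,0],[0,0,0,0,0,0]]' 87; python3 -m inch '[[0,0,12,0,0,0],[0,0,35,0,0,0],[0,0,65,0,0,0],[0,0,85,0,0,0],[-3,10,90,0,0,0],[-20,30,90,0,0,0],[-50,60,90,0,0,0],[-85,100,90,0,0,0],[-120,140,90,0,0,0],[-150,180,90,0,0,0],[-175,215,90,0,0,0],[-190,235,90,0,0,0],[-190,235,90,0,0,0]]'; python3 look.py end top side
python3 - <<'E'
from h import *
f=np.load("top0.npz");K,T=f["K"],f["T"];im=cv2.imread("pics/end_top.png")
m=cv2.inRange(cv2.cvtColor(im,cv2.COLOR_BGR2HSV),(100,130,70),(125,255,255))
for c in cv2.findContours(m,cv2.RETR_EXTERNAL,cv2.CHAIN_APPROX_NONE)[0]:
    if 200<cv2.contourArea(c):
        (u,v),_,_=cv2.minAreaRect(c);print(round(u),round(v),[cast(u,v,z,K,T)[:2].round(3) for z in(.106,.179)])
cv2.imwrite("pics/end.png",cv2.resize(np.hstack([im,cv2.imread("pics/end_side.png")]),(800,300)))
E
```

```text
time: 22.92
position: [0.4654, 0.3733, 0.1441]
tool_rot: [0.59, 3.085, 0.001]
ft_force: [-0.2, -0.2, 0.5]
grip_width: 0.958
grip_force: 0.0
time: 24.55
position: [0.2733, 0.6092, 0.2329]
tool_rot: [-0.584, -3.086, 0.002]
ft_force: [0.6, -0.3, 0.6]
grip_width: 1.0
grip_force: 0.0
[[-0.32, -1.16, -0.11], [0.49, -0.91, 0.15]] [0.2771 0.6068 0.2337] 1.0050596423636484 24.65 trq [-0.07 -0.02  0.02]
322 280 [array([ 0.462, -0.074]), array([ 0.466, -0.068])]
96 276 [array([0.46 , 0.402]), array([0.464, 0.37 ])]
434 277 [array([ 0.473, -0.31 ]), array([ 0.476, -0.285])]
```

View pics/end.png

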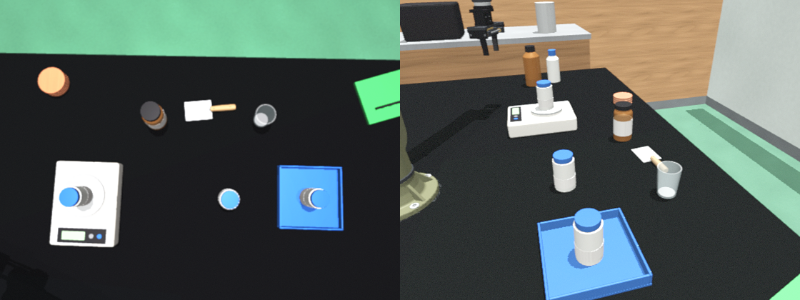

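The final view shows all three jars upright: one on the pan at (0.464,0.370), one in the tray, and the third on its spot at (0.462,-0.074). The beaker, bottle and spatula look untouched, so I'm handing it in.

```bash
python3 -c "
from bench import ctrl
print(ctrl.close_job())"
```

```text
the job is handed in; nothing more can be done
None
```

The job is handed in at about 25 s on the robot's clock: the heaviest jar (about 7 N) is on the pan, the lightest (about 1.9 N) is in the tray, and the middle one (about 5 N) is back on its spot, but the hand-in returned no verdict.

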